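Load a flask on a belt stage and crank it into the light gate

TASK

Move the stoppered round-bottomed flask from its cork ring into the ring cradle on the stage's carriage, so that it sits upright, and let go of it. Then turn the stage's handwheel until the flask stands midway between the two posts of the light gate, centred on their lenses along the rail. Drive the carriage only by the handwheel: do not push or pull the carriage or the flask along the rail.

Things in the scene. Friction and masses are not known exactly. Their poses are not given: they have to be found in the camera images.
- flask: the round-bottomed glass flask: spherical bulb 68 mm diameter, glass neck 28 mm diameter, white cylindrical stopper 33 mm diameter fixed on the neck. Origin at the bulb's centre; its z axis runs up the neck. Neck from z = +29 to +60 mm, stopper from +60 to +82 mm (top). 0.18 kg, bottom-heavy. It starts upright in the cork ring, where its origin is 49 mm above the worktop
- cork_ring: cork ring fixed to the worktop, 90 mm outer and 48 mm inner diameter, 25 mm high; origin at the centre of its underside
- stage: the belt-driven linear stage, fixed: an aluminium base plate 90 x 400 mm with a rail along its y axis and, at the -y end, a grey gearbox (78 x 70 mm, top 76 mm above the worktop) that carries the handwheel. Origin at worktop height on the rail's centre line; x across the rail, y along it (away from the handwheel), z up. Lies with its handwheel to the robot's right
- cradle (a point): centre of the top rim of the white ring cradle on the carriage (outer diameter 64 mm, inner diameter 48 mm, open inside for 18 mm down), 60 mm above the worktop, on the rail's centre line. A seated flask has its origin 24 mm above this point. The carriage (82 x 90 mm plate) starts near the rail's end that is away from the handwheel
- wheel_rim_centre (a point): centre of the handwheel's rim circle, on its upright axis, 120 mm above the worktop. The rim is a black round tube 14 mm thick, centre line a level circle of 55 mm radius; pinch it from above anywhere: three steel struts drop 18 mm straight down under it, then run inward as spokes 28 mm below rim centre, leaving 23 mm of free depth inside. Hub: 16 mm radius, top 10 mm below rim centre
- wheel (a joint): handwheel angle in rad, growing counter-clockwise seen from above, limits -0.1 to 5.1. It stays where it is left; friction 0.12 N m plus that of the carriage
- carriage (a joint): carriage position in m, growing toward the handwheel (stage -y), always 0.032 m per rad of the wheel: turning counter-clockwise seen from above brings the carriage toward the wheel
- gate: the light gate, fixed: two grey posts 26 x 26 mm, 105 mm high, one on either side of the rail, with lens barrels facing each other 84 mm above the worktop and 84 mm apart. Origin at worktop height midway between the posts; x axis from post to post, y axis along the rail. It stands between the carriage's start and the handwheel: the carriage must travel 50 to 130 mm toward the wheel
There are look-alikes about, which are no part of the job. What is shaped like the flask but pink, purple or turquoise is not meant.

How it is judged:
By the outcome, as a careful person would: the job done as asked, in the order asked, and still so for the second after the job is handed in, with the robot touching nothing.
It also fails if it takes over 69 s, if anything falls off the work surface, if the arm or the gripper's body presses on something with over 40 N, if the wrist force passes 120 N, or if a joint passes its speed limit or range.

ROBOT

A 6-joint arm with a two-finger parallel gripper is mounted at the origin on a cart in front of the work surface, level with it; the furniture and walls round the work are solid. World frame = base frame: x ahead of the robot, y to its left, z up, the work surface at z = 0. Lengths are in m, angles in degrees, forces in N, time in s.
With the tool pointing down it reaches from about 0.325 to 0.85 m from the base axis. Payload 15.5 kg.
Tool frame: the origin (TCP) lies midway between the tips of the shut fingers; the grasp point (between the pads) lies 19 mm behind it; z points along the fingers, y is the line along which they close (so a half turn about z gives the same grasp; the last joint's range is limited). The gripper opens to 91 mm and grips with 3 to 60 N. Pads are 32 mm wide; open, the fingers measure 118 mm over their backs; the gripper's body (76 mm by 178 mm) begins 60 mm behind the grasp point.
Start: joints at [71.362, 28.281, 77.091, -0, 74.628, -5.472], TCP at [0.142, 0.609, 0.214] pointing down, gripper open.
Joint ranges: [-166.48, 166.48], [-47.26, 123.95], [12.59, 153.08], [-70.14, 250.14], [6.76, 159.57], [-176.63, 176.63]. Speed limits (degrees/s): [108.29, 108.29, 147.25, 172.46, 172.46, 172.46].

INTERFACE

Orientations are given as a 3x3 rotation matrix whose columns are the frame's x, y, z axes.
In Python, from bench import ctrl gives the robot as it stands. The module is installed in compiled form; this text tells all that it offers. Calls block until the motion is done:
- ctrl.goto(position, orientation): joint-space move of the TCP to a pose.
- ctrl.move_l(position, vel=0.15, ori=None, contact_N=None): straight line of the TCP; ori=None keeps the orientation; vel is the mean speed in m/s. With contact_N (N) it stops when the force on the tool has changed by that much, and returns True; else False.
- ctrl.movej(angles): joint-space move.
- ctrl.command_gripper(opening): opening from 0.0 (shut) to 1.0 (fully open); the grip force is fixed at half the most; returns when the fingers have stopped.
- ctrl.sleep(seconds).
- ctrl.ik(position, orientation): joint angles nearest the present ones, or None.
- ctrl.read_camera(name): name is "scene" or "side" or "wrist"; returns the picture (480x640x3 uint8, blue, green, red); there is no depth.
- ctrl.camera_params(name): a dict with "fx", "fy", "cx", "cy" (pixels), "pose" (4x4, takes a point from camera to world coordinates); the wrist camera has in their place "T_tool_cam" (4x4, takes a point from camera to tool coordinates, whose origin is the TCP and whose axes are the flange's). Camera axes: x right, y up, looking along -z (the intrinsics and any distortion apply to the point x, -y, -z); pixel columns grow to the right and rows downward; lengths in m; the calibration is good to about 2 mm. A picture is of the moment at which its call begins: read the wrist's pose just before it. camera_params takes no time and is no camera call.
A pose or a line that the arm cannot do raises ctrl.MotionError and nothing moves.
- ctrl.sign_off(): hands the job in; it is judged then, once.
Readings, each from a call of its own:
- ctrl.current_t(): time.
- ctrl.current_q(): joint angles.
- ctrl.current_dq(): joint speeds.
- ctrl.current_effort(): joint torques, N m.
- ctrl.current_tool_pos(): TCP position.
- ctrl.current_eef_rot(): TCP orientation.
- ctrl.current_contact_force(): force on the tool from outside, world axes, zero at the start.
- ctrl.current_wrist_torque(): the same for the moment, N m.
- ctrl.current_grip_width(): opening from 0.0 (shut) to 1.0 (fully open).
- ctrl.current_grasp_force(): force on a finger pad.
Only numpy, scipy, OpenCV 4.12 (cv2) and the standard library are available. Lean on these libraries where they do the work, as an engineer would, in place of code of your own. Each camera call takes 0.05 s, during which the arm holds its last target. There are 200 camera calls.

## Working session

There is one attempt and no reset: what is moved stays moved. The work goes in short steps, each a Python script; the robot and the scene stay as the last script left them, time stands still between calls to the robot, and variables do not carry over. Pictures are saved under pics/ and viewed, at most 10 in all, crops included, and the job is handed in when it is done.

```bash
mkdir -p pics; python3 - <<'E'
from bench import ctrl
import cv2,numpy as np
np.set_printoptions(precision=4,suppress=True)
for n in ["scene","side"]:
    cv2.imwrite(f"pics/{n}0.png",ctrl.read_camera(n)); print(n,ctrl.camera_params(n))
print(ctrl.camera_params("wrist")); print(ctrl.current_t(),ctrl.current_eef_rot())
E
```

```text
scene {'fx': 501.5744959222512, 'fy': 501.5744959222512, 'cx': 322.92216469397886, 'cy': 232.99503445016524, 'pose': array([[ 0.7645,  0.3621, -0.5334, -0.3112],
       [-0.6445,  0.4123, -0.6439, -0.6831],
       [-0.0133,  0.836 ,  0.5485,  0.8578],
       [ 0.    ,  0.    ,  0.    ,  1.    ]])}
side {'fx': 579.6406242843066, 'fy': 579.6406242843066, 'cx': 318.51294947516726, 'cy': 236.44651474044983, 'pose': array([[-0.9086,  0.2416, -0.3406, -0.0866],
       [-0.4175, -0.5453,  0.7269,  1.3718],
       [-0.0101,  0.8026,  0.5964,  1.018 ],
       [ 0.    ,  0.    ,  0.    ,  1.    ]])}
{'fx': 391.5789539511484, 'fy': 391.5789539511484, 'cx': 320.4819956704784, 'cy': 237.42650893783173, 'T_tool_cam': array([[ 0.0006,  0.9691,  0.2468,  0.0688],
       [ 1.    , -0.0005, -0.0005, -0.0001],
       [-0.0004,  0.2468, -0.9691, -0.1717],
       [ 0.    ,  0.    ,  0.    ,  1.    ]])}
0.1 [[-0.9737  0.2278 -0.0004]
 [ 0.2278  0.9737 -0.001 ]
 [ 0.0002 -0.0011 -1.    ]]
```

View pics/scene0.png

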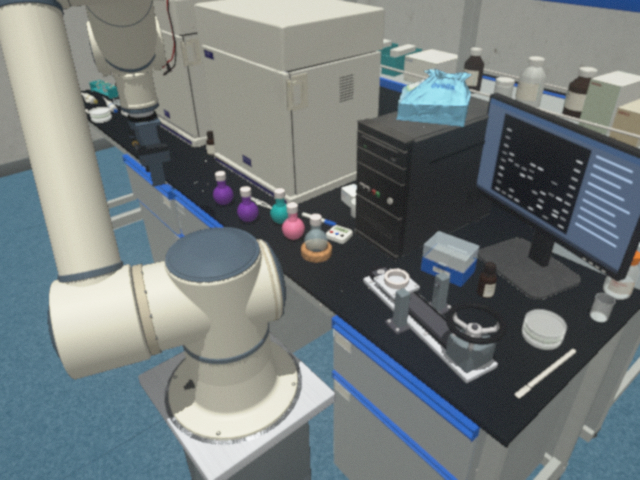

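View pics/side0.png

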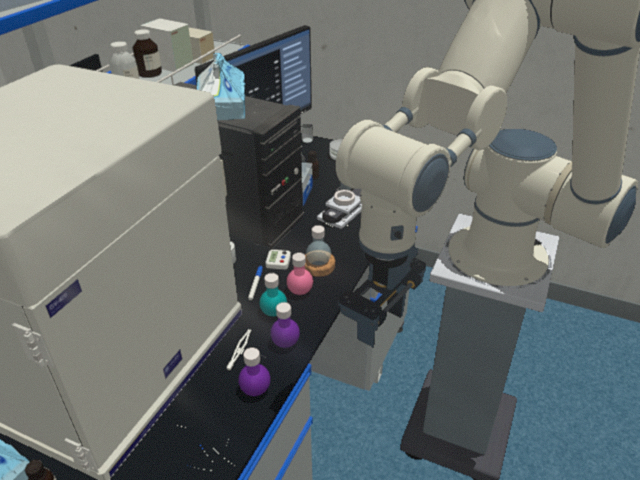

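Both pictures show the candidates. In scene: clear flask in the cork ring (316,238), pink (293,225), turquoise (280,208), purple (247,207) and (222,190). The clear one is meant: it is not a decoy colour, and it is the only one standing in a cork ring. Stage in scene: cradle (397,277), wheel (476,322), gate post tops (441,275) and (401,293).

```bash
cat > h.py <<'E'
from bench import ctrl
import cv2,numpy as np
np.set_printoptions(precision=4,suppress=True)
def ray(n,uv,T=None):
    p=ctrl.camera_params(n)
    T=p["pose"] if T is None else T
    d=np.array([(uv[0]-p["cx"])/p["fx"],-(uv[1]-p["cy"])/p["fy"],-1.])
    return T[:3,3],T[:3,:3]@d
def atz(n,uv,z,T=None):
    o,d=ray(n,uv,T); return o+d*(z-o[2])/d[2]
def proj(n,P,T=None):
    p=ctrl.camera_params(n); T=p["pose"] if T is None else T
    c=T[:3,:3].T@(np.array(P)-T[:3,3])
    return np.array([p["cx"]-p["fx"]*c[0]/c[2],p["cy"]+p["fy"]*c[1]/c[2]])
def wristT():
    T=np.eye(4);T[:3,:3]=ctrl.current_eef_rot();T[:3,3]=ctrl.current_tool_pos()
    return T@ctrl.camera_params("wrist")["T_tool_cam"]
def down(a):  # tool y (closing) axis at world angle a degrees, pointing down
    a=np.radians(a);y=np.array([np.cos(a),np.sin(a),0]);z=np.array([0,0,-1.])
    return np.column_stack([np.cross(y,z),y,z])
def shot(name):
    T=wristT();im=ctrl.read_camera("wrist");cv2.imwrite(f"pics/{name}.png",im);np.save(f"pics/{name}.npy",T);return im,T
E
python3 - <<'E'
from h import *
for l,n,uv,z in [("stopper","scene",(317,218),.131),("stopper","side",(318,230),.131),("ring","scene",(316,250),.015),("ring","side",(319,264),.015),
 ("pink","scene",(292,208),.12),("cradle","scene",(397,277),.06),("cradle","side",(344,198),.06),("wheel","scene",(476,322),.12),("p1","scene",(441,275),.105),("p2","scene",(401,293),.105)]:
    print(l,n,atz(n,uv,z))
a=cv2.imread("pics/scene0.png")[180:360,250:530]; cv2.imwrite("pics/c.png",cv2.resize(a,None,fx=2.8,fy=2.8,interpolation=3))
E
```

```text
stopper scene [0.4319 0.2388 0.131 ]
stopper side [0.433  0.2656 0.131 ]
ring scene [0.4349 0.2505 0.015 ]
ring side [0.4324 0.2632 0.015 ]
pink scene [0.4239 0.3436 0.12  ]
cradle scene [ 0.4746 -0.0276  0.06  ]
cradle side [ 0.4715 -0.0054  0.06  ]
wheel scene [ 0.4281 -0.2893  0.12  ]
p1 scene [ 0.5158 -0.1289  0.105 ]
p2 scene [ 0.3934 -0.1112  0.105 ]
```

View pics/c.png

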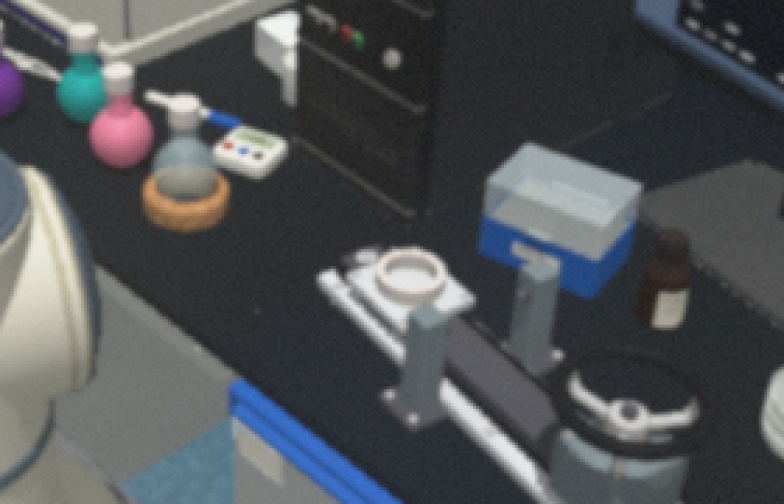

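The crop confirms the clear, grey-looking glass flask in the cork ring (crop 187,150), beside the pink one. Next I take two close looks: one over the flask, one over the stage.

```bash
python3 - <<'E'
from h import *
p=ctrl.current_tool_pos(); ctrl.move_l([p[0],p[1],.33],vel=.25)
ctrl.goto([.47,-.11,.40],down(0)); shot("B")
ctrl.goto([.433,.255,.29],down(0)); shot("A")
print(ctrl.current_t(),ctrl.current_q())
E
```

```text
5.0333 [23.5805 14.1458 87.3769 -0.0119 78.442  23.6488]
```

View pics/A.png

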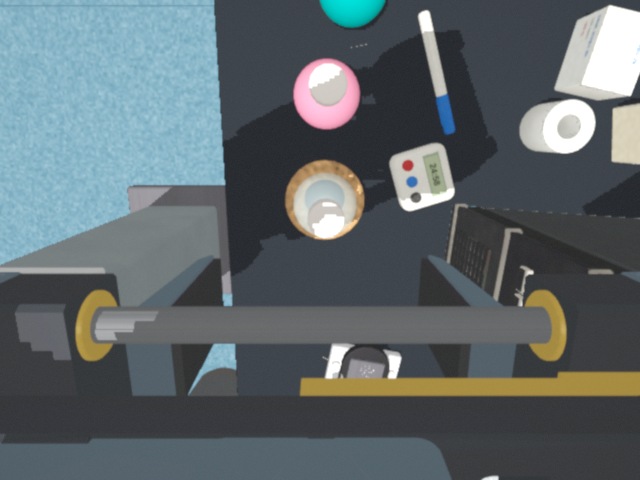

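View pics/B.png

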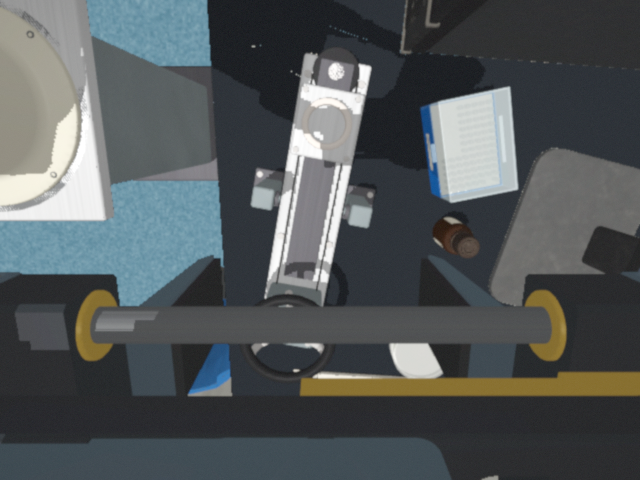

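A: cork ring centre (325,200), stopper top (326,218), pink behind it at (327,92). B: cradle ring (325,121), gate post tops (265,197) and (360,213), wheel rim (288,336).

```bash
python3 - <<'E'
from h import *
A=np.load("pics/A.npy");B=np.load("pics/B.npy")
for l,T,uv,z in [("stopper",A,(326,218),.131),("ring",A,(325,200),.025),("pinkstop",A,(328,85),.116),("cradle",B,(325,121),.06),("pL",B,(265,197),.105),("pR",B,(360,213),.105),("wheel",B,(288,336),.12)]:
    print(l,atz("wrist",uv,z,T))
a=cv2.imread("pics/A.png")[140:260,260:390];b=cv2.imread("pics/B.png")[80:240,235:395]
cv2.imwrite("pics/c2.png",np.hstack([cv2.resize(a,(400,369),interpolation=2)[:360],cv2.resize(b,(400,400),interpolation=2)[:360]]))
E
```

```text
stopper [0.4389 0.2566 0.131 ]
ring [0.4394 0.2558 0.025 ]
pinkstop [0.4404 0.366  0.116 ]
cradle [ 0.4763 -0.0198  0.06  ]
pL [ 0.4042 -0.109   0.105 ]
pR [ 0.5186 -0.1284  0.105 ]
wheel [ 0.4297 -0.2844  0.12  ]
```

View pics/c2.png

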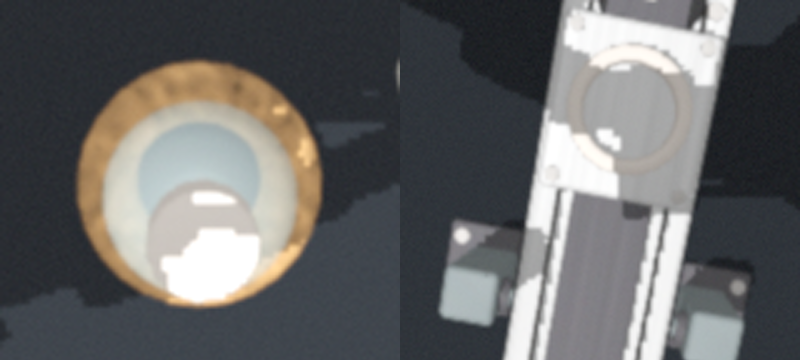

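```bash
python3 - <<'E'
from h import *
ctrl.move_l([.439,.2566,.20],vel=.2); ctrl.move_l([.439,.2566,.098],vel=.1)
ctrl.command_gripper(0.0); print("grip",ctrl.current_grip_width()*91,ctrl.current_grasp_force())
ctrl.move_l([.439,.2566,.25],vel=.15)
ctrl.move_l([.43,.10,.25],vel=.2,ori=down(-5))
ctrl.move_l([.478,-.0215,.25],vel=.15,ori=down(-10))
print(ctrl.current_grip_width()*91,ctrl.current_t()); shot("C")
cv2.imwrite("pics/C2.png",ctrl.read_camera("scene"))
E
```

```text
grip 32.14188669789588 30.000073313713074
32.16638790080916 10.85
```

View pics/C.png

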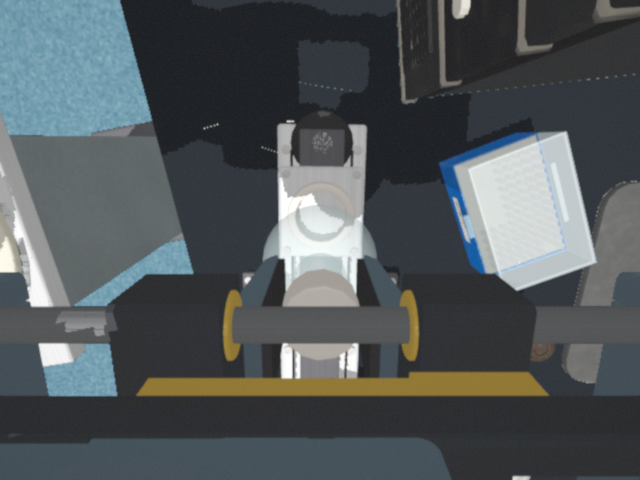

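The flask is held upright. The cradle ring shows at about (323,211), spanning columns 295-352 with its top at row 183. The rail runs vertical in the image, so the -10° angle is right.

```bash
python3 - <<'E'
from h import *
C=np.load("pics/C.npy")
print(atz("wrist",(323.3,211.5),.06,C), atz("wrist",(295,211),.06,C)-atz("wrist",(352,211),.06,C),atz("wrist",(323,183),.06,C))
p=ctrl.current_tool_pos();print(p)
E
```

```text
[ 0.4811 -0.019   0.06  ] [-0.0526  0.0092  0.    ] [0.4853 0.0073 0.06  ]
[ 0.4777 -0.0207  0.25  ]
```

```bash
python3 - <<'E'
from h import *
P=np.array([.480,-.0205,0])
ctrl.move_l(P+[0,0,.16],vel=.12)
c=ctrl.move_l(P+[0,0,.131],vel=.025,contact_N=4)
p=ctrl.current_tool_pos();print(c,p,ctrl.current_contact_force(),ctrl.current_wrist_torque())
if .127<p[2]<.140:
    ctrl.command_gripper(0.75); print(ctrl.current_grip_width()*91)
    ctrl.move_l(p+[0,0,.10],vel=.15)
    R=ctrl.current_eef_rot()
    ctrl.goto(np.array([.462,-.12,.40]),down(-10)); shot("D")
a=ctrl.read_camera("side")[160:260,270:420]; cv2.imwrite("pics/Ds.png",a)
d=cv2.imread("pics/D.png"); cv2.imwrite("pics/DD.png",np.hstack([d[60:300,200:460][:, :],cv2.resize(a,(360,240))]))
print(ctrl.current_t())
E
```

```text
True [ 0.4798 -0.0206  0.1367] [-1.1693 -0.407   8.7085] [-0.2431  0.3478 -0.0242]
68.3347614143185
15.1333
```

View pics/DD.png

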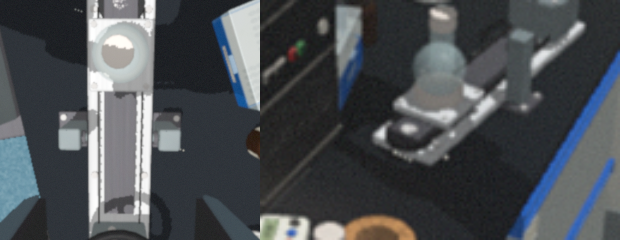

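The flask sits upright in the cradle and is released: bulb at about (321,112) in frame D. The gate post tops are at (272,199) and (370,199). Next is a look at the wheel.

```bash
python3 - <<'E'
from h import *
D=np.load("pics/D.npy")
f=atz("wrist",(318.5,111.5),.166,D);b=atz("wrist",(321,112),.084,D)
l=atz("wrist",(272,199),.105,D);r=atz("wrist",(370,199),.105,D)
u=np.array([np.sin(np.radians(10)),np.cos(np.radians(10)),0])
print(f,b,l,r,r-l,(f-(l+r)/2)@u,(b-(l+r)/2)@u)
ctrl.goto([.43,-.39,.38],down(-10)); im,T=shot("E")
g=cv2.convertScaleAbs(im,alpha=2.2,beta=15)
c=proj("wrist",[.431,-.2844,.12],T);print(c,ctrl.current_t())
c=c.astype(int); x0,y0=max(c[0]-80,0),max(c[1]-75,0);print(x0,y0)
cv2.imwrite("pics/E1.png",cv2.resize(g[y0:y0+150,x0:x0+160],(640,600),interpolation=2))
E
```

```text
[ 0.4762 -0.026   0.166 ] [ 0.4794 -0.0219  0.084 ] [ 0.4043 -0.1108  0.105 ] [ 0.5197 -0.131   0.105 ] [ 0.1154 -0.0203  0.    ] 0.09588732142810086 0.10053931105712485
[303.2332 104.7358] 16.2417
223 29
```

View pics/E1.png

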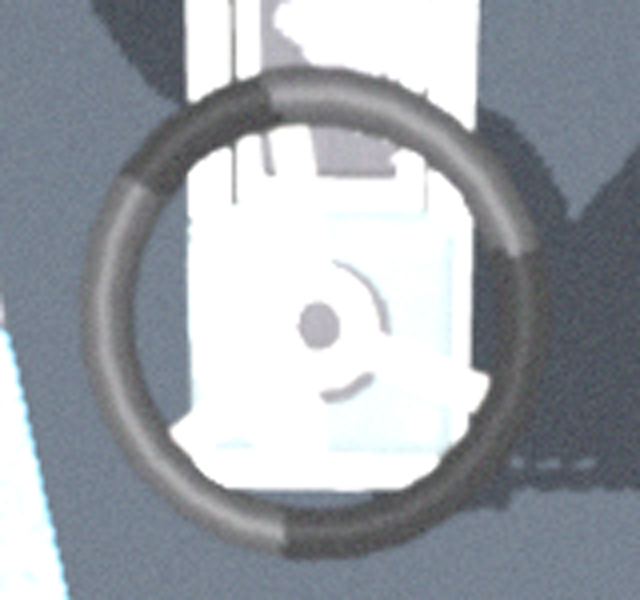

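```bash
cat > turn.py <<'E'
from h import *
def pose(W,phi):  # phi deg on rim; tool closing angle phi-180
    r=np.radians(phi); return W+.055*np.array([np.cos(r),np.sin(r),0]),down(phi-180)
def turn(W,phi0,dphi,n):
    p,R=pose(W,phi0); up=np.array([0,0,.09])
    ctrl.goto(p+up,R); ctrl.command_gripper(.45); print(ctrl.current_q())
    print("touch",ctrl.move_l(p,vel=.1,contact_N=15),ctrl.current_tool_pos()-p)
    ctrl.command_gripper(0.); print("w",ctrl.current_grip_width()*91,ctrl.current_contact_force(),ctrl.current_wrist_torque())
    f=[]
    for k in range(1,n+1):
        q,R=pose(W,phi0+dphi*k/n); ctrl.move_l(q,vel=.06,ori=R)
        f.append(np.linalg.norm(ctrl.current_contact_force()))
    print("end",ctrl.current_tool_pos()-q,ctrl.current_grip_width()*91,np.round(f,1))
    ctrl.command_gripper(.45); ctrl.move_l(q+up,vel=.15)
E
python3 - <<'E'
from turn import *
E=np.load("pics/E.npy"); W=atz("wrist",(301.9,107),.12,E); print(W); W[2]=.104
turn(W,60,np.degrees(3.06),18); print(ctrl.current_t())
ctrl.goto([.460,-.22,.40],down(-10)); im,T=shot("F")
for P in ([.4602,-.1208,.084],[.4043,-.1108,.105],[.5197,-.131,.105]): print(proj("wrist",P,T))
cv2.imwrite("pics/F1.png",cv2.resize(im[40:190,220:420],(800,600),interpolation=2)); print(ctrl.current_t())
E
```

```text
[ 0.4292 -0.2864  0.12  ]
[-34.2419  20.8075  93.9084   0.0018  65.2856  85.7587]
touch False [ 0.0003 -0.0002  0.0005]
w 15.174638572010059 [-20.3955 -30.4988   1.5071] [-5.2749  3.6795 -0.1583]
end [-0.0001 -0.0012  0.0004] 14.766667284790023 [35.5 33.9 30.4 26.7 22.7 18.9 16.2 12.  10.1  8.2  6.5  8.1  9.2 10.7
 10.8 11.9 11.8 11.1]
27.3917
[306.3486 113.0886]
[255.6405 111.7268]
[358.8916 111.7454]
28.7417
```

View pics/F1.png

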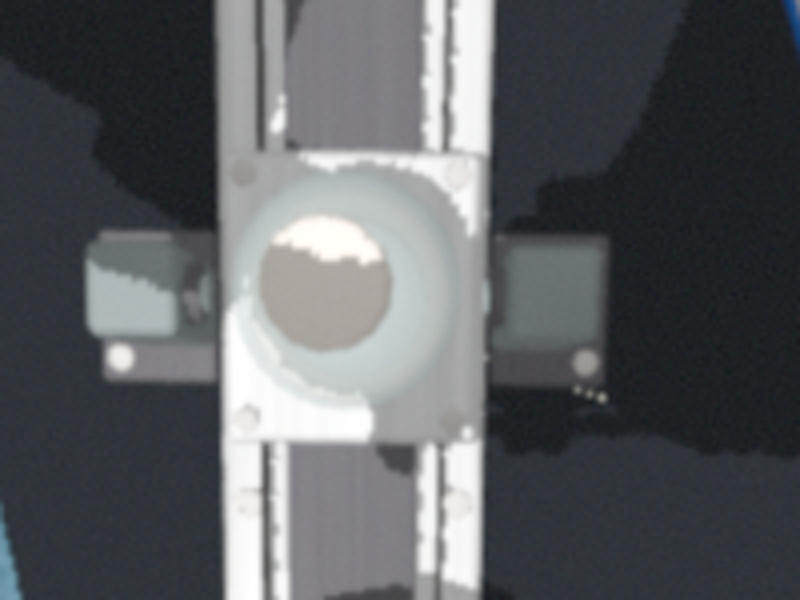

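The flask stands between the posts: bulb at about (306.8,111.6), stopper at about (301.4,110.8), post tops at row 112.6 or so. I'll turn these into numbers and check from a second wrist pose, turned half round, whether the bulb/stopper difference is a real tilt.

```bash
python3 - <<'E'
from h import *
F=np.load("pics/F.npy")
u=np.array([np.sin(np.radians(10)),np.cos(np.radians(10)),0]);v=np.array([u[1],-u[0],0])
def c(x,y): return (x/4+220,y/4+40)
for l,x,y,z in [("bulb",347.5,286.5,.084),("stop",325.5,283,.166),("platefar",352,152,.045),("platenear",352,441,.045),("Ltop",134,293,.105),("Rtop",555,293,.105),("Lbot",160,381,.003),("Rbot",550,386,.003),("Llens",197,290,.084),("Rlens",486,295,.084)]:
    P=atz("wrist",c(x,y),z,F)
    print(l,P,"along",P@u*1e3,"across",P@v*1e3)
# opposite-side view: camera on the -y side
try:
    ctrl.goto([.455,-.03,.40],down(170)); im,T=shot("G")
    print(ctrl.current_t(),T[:3,3])
    for P in ([.4602,-.1208,.084],[.4602,-.1208,.166]): print(proj("wrist",P,T))
    g=cv2.cvtColor(im,cv2.COLOR_BGR2GRAY)
    for n in ("F","G"):
        T=np.load(f"pics/{n}.npy"); g=cv2.cvtColor(cv2.imread(f"pics/{n}.png"),6); a=proj("wrist",[.4602,-.1208,.13],T).astype(int)
        s=cv2.resize(g[a[1]-50:a[1]+50,a[0]-50:a[0]+50],None,fx=4,fy=4,interpolation=2)
        for nm,r0,r1,z in (("bulb",98,122,.084),("stop",60,76,.166)):
            h=cv2.HoughCircles(s,cv2.HOUGH_GRADIENT_ALT,1.5,10,param1=80,param2=.3,minRadius=r0,maxRadius=r1)
            if h is not None:
                for x,y,r in h[0][:3]:
                    P=atz("wrist",(x/4+a[0]-50,y/4+a[1]-50),z,T); print(n,nm,r,"along",P@u*1e3,"across",P@v*1e3)
except ctrl.MotionError as e: print(e)
E
```

```text
bulb [ 0.4611 -0.1193  0.084 ] along -37.39397799838577 across 474.82162406590186
stop [ 0.4578 -0.1231  0.166 ] along -41.74973779931388 across 472.20718462118276
platefar [ 0.4689 -0.0773  0.045 ] along 5.340383856011724 across 475.1864494390053
platenear [ 0.453  -0.1644  0.045 ] along -83.23908643887589 across 474.62429956858597
Ltop [ 0.4016 -0.112   0.105 ] along -40.56474368019704 across 414.901832646994
Rtop [ 0.5193 -0.1326  0.105 ] along -40.395046744583674 across 534.4332881373713
Lbot [ 0.3888 -0.1335  0.003 ] along -64.00004897104529 across 406.06523930092675
Rbot [ 0.5233 -0.1588  0.003 ] along -65.4973099707281 across 542.8886941705377
Llens [ 0.417  -0.1126  0.084 ] along -38.44755194524742 across 430.1738634967207
Rlens [ 0.5012 -0.1287  0.084 ] along -39.74231410404225 across 515.9102406982446
the arm cannot take that pose within its joint ranges
```

```bash
cat > meas.py <<'E'
from h import *
u=np.array([np.sin(np.radians(10)),np.cos(np.radians(10)),0]);v=np.array([u[1],-u[0],0])
def meas(n):
    T=np.load(f"pics/{n}.npy"); g=cv2.cvtColor(cv2.imread(f"pics/{n}.png"),6); a=proj("wrist",[.4602,-.1208,.13],T).astype(int)
    x0,y0=max(a[0]-50,0),max(a[1]-50,0)
    s=cv2.GaussianBlur(cv2.resize(g[y0:y0+100,x0:x0+100],None,fx=4,fy=4,interpolation=2),(0,0),2)
    for nm,r0,r1,z in (("bulb",98,126,.084),("stop",58,80,.166)):
      for p1,p2 in ((60,.2),(30,.1)):
        h=cv2.HoughCircles(s,cv2.HOUGH_GRADIENT_ALT,1.5,8,param1=p1,param2=p2,minRadius=r0,maxRadius=r1)
        if h is not None:
            for x,y,r in h[0][:3]:
                P=atz("wrist",(x/4+x0,y/4+y0),z,T); print(n,nm,p1,r,"along",P@u*1e3,"across",P@v*1e3)
            break
E
python3 - <<'E'
from meas import *
for a in (155,140):
    r=np.radians(a+90)
    try: ctrl.goto([.4602-.1*np.cos(r),-.1208-.1*np.sin(r),.40],down(a)); break
    except ctrl.MotionError as e: print(a,e)
shot("G"); meas("F"); meas("G"); meas("D"); print(ctrl.current_q(),ctrl.current_t())
E
```

```text
F stop 60 67.59712 along -41.28129867813221 across 471.3500795268885
F stop 60 66.24741 along -26.938030960215936 across 498.23056702137137
G bulb 60 116.7297 along -28.15665179089262 across 478.80657311112645
G stop 60 69.96858 along -40.07163348368041 across 470.01034420869706
D stop 30 66.882904 along -0.23071928913255546 across 482.60054316509155
D stop 30 63.607895 along -16.651439396727653 across 492.3381072854602
D stop 30 62.84511 along 2.404495782920166 across 466.9289220450566
[ -10.256    10.4424   75.5678   -0.0009   93.9905 -165.2075] 31.0167
```

```bash
python3 - <<'E'
from meas import *
r=np.radians(80)
ctrl.goto([.4602-.069*np.cos(r),-.1208-.069*np.sin(r),.40],down(-10)); im,T=shot("H")
g=cv2.cvtColor(im,6).astype(float)
G0=np.array([.4602,-.1208,0])
def prof(across,z,lo,hi,w=.004):   # rectified intensity profile along rail at height z
    s=np.arange(lo,hi,.001);out=[]
    for a in s:
        vals=[]
        for d in np.linspace(-w,w,7):
            P=G0+u*a+v*(across+d);P[2]=z;x,y=proj("wrist",P,T)
            vals.append(cv2.getRectSubPix(g.astype(np.float32),(1,1),(float(x),float(y)))[0,0])
        out.append(np.mean(vals))
    return s,np.array(out)
for nm,ac,z,lo,hi in [("L",-.060,.105,-.03,.031),("R",.060,.105,-.03,.031),("lensL",-.0445,.084,-.02,.021),("lensR",.0445,.084,-.02,.021),("bulb",0,.084,-.05,.051),("bulb+8",.01,.084,-.05,.051),("plate",-.036,.043,-.06,.061),("plateR",.036,.043,-.06,.061)]:
    s,p=prof(ac,z,lo,hi,.002 if nm[:4] in("lens","plat") else .004); print(nm,int(lo*1e3),p.astype(int).tolist())
print(ctrl.current_t())
E
```

```text
L -30 [50, 50, 50, 51, 50, 51, 50, 51, 55, 69, 95, 120, 130, 134, 139, 143, 145, 147, 154, 167, 178, 181, 182, 182, 182, 182, 182, 182, 182, 182, 182, 182, 182, 182, 182, 182, 182, 182, 182, 182, 180, 170, 155, 143, 139, 140, 140, 138, 134, 128, 110, 78, 57, 51, 51, 50, 50, 50, 50, 50, 51]
R -30 [50, 50, 51, 50, 50, 51, 54, 65, 82, 102, 120, 129, 137, 143, 147, 144, 131, 113, 104, 105, 106, 106, 106, 107, 107, 107, 108, 107, 109, 108, 108, 108, 109, 109, 109, 110, 110, 110, 110, 110, 108, 103, 98, 93, 90, 87, 82, 77, 74, 68, 50, 36, 31, 31, 31, 31, 31, 30, 31, 31, 30]
lensL -20 [119, 126, 128, 129, 129, 129, 129, 127, 121, 110, 99, 91, 90, 93, 100, 109, 118, 124, 126, 128, 128, 126, 121, 114, 106, 98, 93, 88, 85, 88, 91, 89, 83, 77, 75, 75, 75, 75, 75, 75, 74]
lensR -20 [118, 103, 86, 76, 73, 73, 74, 80, 86, 89, 85, 77, 70, 70, 72, 76, 80, 81, 81, 83, 84, 84, 82, 78, 75, 72, 72, 75, 82, 89, 90, 85, 78, 75, 75, 75, 74, 74, 74, 73, 67]
bulb -50 [128, 128, 128, 128, 128, 129, 128, 129, 142, 171, 206, 235, 248, 251, 252, 251, 247, 238, 230, 228, 226, 224, 221, 211, 204, 203, 203, 199, 18
[... 419 characters left out ...]
4, 232, 245, 248, 249, 249, 248, 246, 240, 233, 228, 224, 218, 210, 204, 200, 199, 199, 200, 200, 197, 193, 187, 181, 177, 174, 172, 170, 169, 167, 165, 164, 165, 165, 165, 165, 165, 166, 165, 165, 166, 166, 166, 167, 167, 168, 168, 169, 171, 174, 177, 181, 185, 188, 193, 197, 198, 198, 197, 195, 194, 192, 191, 191, 190, 189, 187, 184, 181, 177, 173, 169, 166, 165, 164, 165, 165, 165, 166, 165, 159, 143, 116, 90, 77, 75, 75, 75, 74, 75, 81]Traceback (most recent call last):
  File "<stdin>", line 16, in <module>
  File "<stdin>", line 11, in prof
  File "h.py", line 12, in proj
    p=ctrl.camera_params(n); T=p["pose"] if T is None else T
ValueError: time passes only in moves, steps and waits
```

The straight-down profile puts the bulb and carriage about +0.7 mm and the gate lenses about -0.4 mm along the rail. That is centred to roughly 1 mm. The flask is free, leaning about 3° by my estimate, and the arm is clear of everything, so I'm handing in.

```bash
python3 - <<'E'
from bench import ctrl
print(ctrl.current_t(),ctrl.current_contact_force()); print(ctrl.sign_off())
E
```

```text
33.325 [ 0.63113162 -0.24171438 -0.91265193]
the job is handed in; nothing more can be done
None
```

The job is handed in at about 33 s: the flask is in the cradle and released, and the carriage, driven only by the handwheel, has it about 1 mm from the gate's centre by wrist-camera measurement, with a lean I estimate at 3°.

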